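# Close the prep tubs

## Robot

A 7-joint arm with a two-finger parallel gripper is mounted at the origin on the work surface. World frame = base frame: x ahead of the robot, y to its left, z up, the work surface at z = 0. Lengths are in m, angles in rad, forces in N, time in s.
With the tool pointing down it reaches from about 0.425 to 0.875 m from the base axis. Payload 4.7 kg.
Tool frame: the origin (TCP) lies between the finger pads; the fingertips stand 14 mm ahead of it and the grasp point (between the pads) lies 5 mm behind it; z points along the fingers, y is the line along which they close (so a half turn about z gives the same grasp; the last joint's range is limited). The gripper opens to 87 mm and grips with 3 to 60 N. Pads are 19 mm wide; open, the fingers measure 117 mm over their backs; the gripper's body (75 mm by 190 mm) begins 51 mm behind the grasp point.
Start: joints at [-1.319, 0.321, -0.07, 1.45, 0.023, 1.371, -0.057], TCP at [0.153, 0.632, 0.237] pointing down, gripper open.
Joint ranges: [-2.86, 2.86], [-0.3, 2.09], [-1.38, 1.24], [0.06, 2.45], [-1.56, 4.7], [0.09, 2.05], [-2.69, 2.69]. Speed limits (rad/s): [2.57, 2.57, 3.14, 3.14, 3.14, 3.14, 3.14].

## Interface

Orientations are given as a rotation vector (axis times angle).
In Python, from bench import ctrl gives the robot as it stands.
- The arm moves only by the tool step_arm, never from a script. Its argument "commands" is a list of rows, each an object with "travel": the shift along the tool's x, y, z in m, a list of three; "turn": the turn, a rotation vector about the tool's x, y, z in degrees, a list of three. A call has 1 to 5 rows; each row is the pose to reach, as a shift and turn from the pose commanded when the call began, along the tool's axes at that moment; what a row does not reach only later rows make up. A row lasts 1/10 s, in which the tool goes at most 50 mm and 8.59 degrees, less where a joint would pass 70% of its speed; a pose out of reach is approached as far as the arm can. A call with a gripper value outside its range is refused whole. "gripper" is the opening, from 0 (shut) to 1 (fully open), set as the call begins (left out, the last holds). The fingers move at their own pace and stop on an object; "force" is the grip in N (left out, the last holds). Time passes only in rows, so rows that repeat a pose let the fingers close. It gives the time, the measured TCP pose, the force, the opening and the grip force at its end, in the units of the state.
- ctrl.get_state(): the state, without advancing time (a new reading comes with each control period).
- ctrl.get_image(name): name is "scene" or "top"; returns the picture (480x640x3 uint8, red, green, blue); there is no depth.
- ctrl.camera_model(name): a dict with "fx", "fy", "cx", "cy" (pixels), "k1" (the pictures are not rectified: a ray, as slopes to the right and down, at radius r is drawn at 1 + k1 r^2 times it, then the intrinsics apply), "R" (3x3) and "t" (3): a world point X has camera coordinates R X + t. Camera axes: x right, y down, z forward; pixel columns grow to the right and rows downward; lengths in m; the calibration is good to about 2 mm. A picture is of the moment at which its call begins. camera_model takes no time and is no camera call.
- ctrl.close_job(): hands the job in; it is judged then, once.
The state is a dict: "time": time; "joint_positions": joint angles; "qd": joint speeds; "joint_torque": joint torques, N m; "position": TCP position; "tool_rot": TCP orientation; "ft_force": force on the tool from outside, world axes, zero at the start; "torque": the same for the moment, N m; "grip_width": opening from 0.0 (shut) to 1.0 (fully open); "grip_force": force on a finger pad.
Only numpy, scipy, OpenCV 4.12 (cv2) and the standard library are available. Lean on these libraries where they do the work, as an engineer would, in place of code of your own. Each camera call takes 0.05 s, during which the arm holds its last target. There are 200 camera calls.

## Task

Put every lid on the prep tub of its own shape and size, so that all four tubs are closed: each lid the right way up, level and fully down with its plug inside the tub's mouth. Leave the little shaker standing where it is.

Things in the scene. Friction and masses are not known exactly. Their poses are not given: they have to be found in the camera images.
- lid_round_large_center (a point): Large round lid: plate diameter 118 mm, plug diameter 82 mm. 8 mm play all round in its tub. 42 mm high: plug 8 mm deep, plate 4 mm, and on top in the middle a grey upright grip bar 44 x 14 mm, 30 mm tall. Point: lid's centre, 21 mm above the plug's underside and below the bar's top. z up, x along the bar. White plastic, 90 g, lies right way up.
- lid_round_small_center (a point): Small round lid: plate diameter 80 mm, plug diameter 44 mm. 8 mm play all round in its tub. 42 mm high: plug 8 mm deep, plate 4 mm, and on top in the middle a grey upright grip bar 44 x 14 mm, 30 mm tall. Point: lid's centre, 21 mm above the plug's underside and below the bar's top. z up, x along the bar. White plastic, 90 g, lies right way up.
- lid_square_center (a point): Square lid: plate 98 by 98 mm, plug 62 by 62 mm, sides along x and y. Fits in any quarter turn, 8 mm play all round. 42 mm high: plug 8 mm deep, plate 4 mm, and on top in the middle a grey upright grip bar 44 x 14 mm, 30 mm tall. Point: lid's centre, 21 mm above the plug's underside and below the bar's top. z up, x along the bar. White plastic, 90 g, lies right way up.
- lid_oblong_center (a point): Oblong lid: plate 130 mm along x (the bar's direction) by 70 mm, plug 94 by 34 mm. Fits lengthwise, either way round, 8 mm play all round. 42 mm high: plug 8 mm deep, plate 4 mm, and on top in the middle a grey upright grip bar 44 x 14 mm, 30 mm tall. Point: lid's centre, 21 mm above the plug's underside and below the bar's top. z up, x along the bar. White plastic, 90 g, lies right way up.
- tub_round_large: Large round tub, outside diameter 104 mm. Any yaw. White plastic, open at the top, 40 mm high with 3 mm walls, fixed firmly to the counter. Origin at the centre of its underside, on the counter, z up. With its lid seated the lid's point is 53 mm above this origin.
- tub_round_small: Small round tub, outside diameter 66 mm. Any yaw. White plastic, open at the top, 40 mm high with 3 mm walls, fixed firmly to the counter. Origin at the centre of its underside, on the counter, z up. With its lid seated the lid's point is 53 mm above this origin.
- tub_square: Square tub, 84 mm by 84 mm outside; sides along its x and y. White plastic, open at the top, 40 mm high with 3 mm walls, fixed firmly to the counter. Origin at the centre of its underside, on the counter, z up. With its lid seated the lid's point is 53 mm above this origin.
- tub_oblong: Oblong tub, 116 mm along its x by 56 mm along its y outside. White plastic, open at the top, 40 mm high with 3 mm walls, fixed firmly to the counter. Origin at the centre of its underside, on the counter, z up. With its lid seated the lid's point is 53 mm above this origin.
- shaker_center (a point): Bystander: small steel shaker with a dark cap, 44 mm diameter, 58 mm tall, standing loose on the counter amid the tubs and lids. The point is its centre, half-way up (29 mm).
Not all that is in view belongs to the job. Leave any turquoise look-alike of the part that bears lid_square_center alone. Leave any pink look-alike of the part that bears lid_oblong_center alone.

How it is judged:
By the outcome, as a careful person would: the job done as asked, in the order asked, and still so for the second after the job is handed in, with the robot touching nothing.
It also fails if it takes over 112 s, if anything falls off the work surface, if the arm or the gripper's body presses on something with over 40 N, if the wrist force passes 120 N, or if a joint passes its speed limit or range.

## Working session

There is one attempt and no reset: what is moved stays moved. The work goes in short steps, Python scripts to look and compute and a tool call to move; the robot and the scene stay as the last step left them, time stands still between calls to the robot, and variables do not carry over. Pictures are saved under pics/ and viewed, at most 14 in all, crops included, and the job is handed in when it is done.

Besides the shell and the picture viewer there is one more tool, called after "Emit:" as name(argument=value, ...) on one line, values as JSON. step_arm: Moves the arm, as the interface text tells. Its arguments: {"type":"object","properties":{"commands":{"type":"array"},"gripper":{"type":"number"},"force":{"type":"number"}},"required":["commands"]}

```bash
ls; mkdir -p pics; python3 - <<'E'
from bench import ctrl
import cv2
for n in("scene","top"):
    im=ctrl.get_image(n); cv2.imwrite(f"pics/{n}0.png",im[:,:,::-1])
    print(n,ctrl.camera_model(n))
s=ctrl.get_state();print(s)
E
```

```text
pics
scene {'fx': 545.0609037103054, 'fy': 545.0609037103054, 'cx': 322.20437484406693, 'cy': 246.487570663957, 'k1': -0.1427175009649703, 'R': array([[-0.24933297,  0.96834173, -0.01213904],
       [ 0.7001896 ,  0.17160023, -0.69302805],
       [-0.66900493, -0.18129437, -0.72080841]]), 't': array([ 0.16057167, -0.33084152,  1.62091738])}
top {'fx': 461.46828341540083, 'fy': 461.46828341540083, 'cx': 326.3477065316336, 'cy': 238.39383437834428, 'k1': -0.12158197318816101, 'R': array([[-0.0325399 , -0.99946932,  0.00149106],
       [-0.97801264,  0.03153379, -0.20614774],
       [ 0.20599133, -0.0081663 , -0.97851974]]), 't': array([0.00547989, 0.55732131, 1.05492886])}
{'time': 0.1, 'joint_positions': array([-1.31893734,  0.32178437, -0.07010311,  1.45153475,  0.02255867,
        1.37079599, -0.0568844 ]), 'qd': array([-0.000962  ,  0.00065628,  0.00042322, -0.00360208,  0.00032194,
        0.00096523,  0.00267083]), 'joint_torque': array([-2.48056886e-04, -4.92571199e+01, -4.05862620e-01, -3.13401496e+01,
       -6.42639189e-02,  3.94509814e-02,  6.71712269e-05]), 'position': array([0.1530027 , 0.63125829, 0.2355571 ]), 'tool_rot': array([-3.72491184e-01, -3.11926878e+00,  2.71499467e-03]), 'ft_force': array([-0.15750979,  0.12132135,  0.38075492]), 'torque': array([ 0.0429135 , -0.00387269,  0.0147044 ]), 'grip_force': 0.0, 'grip_width': 1.001434335314021}
```

View pics/scene0.png

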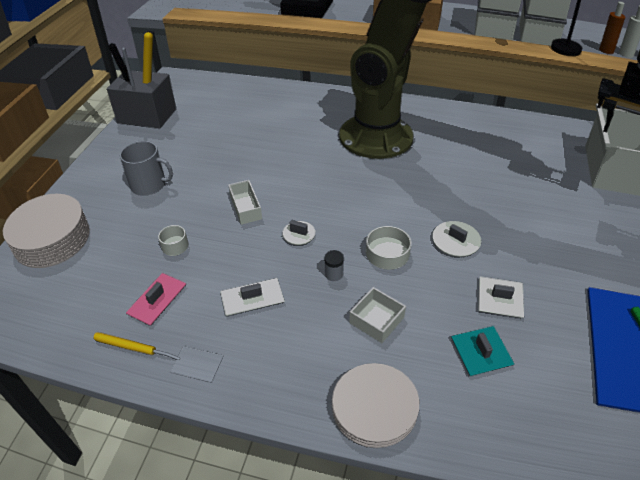

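View pics/top0.png

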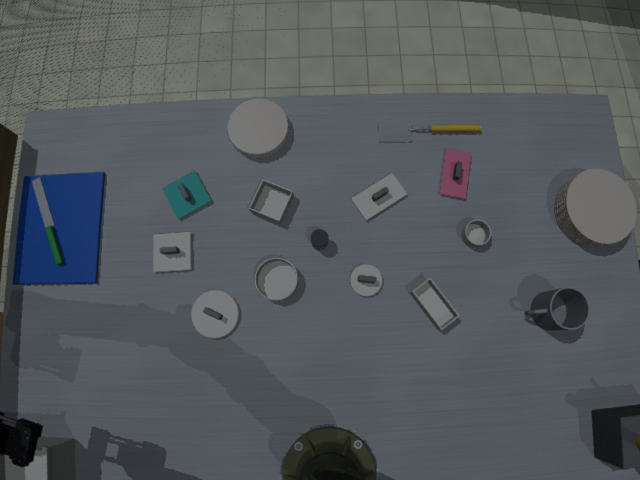

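The scene view shows the robot's arm at the top of the picture. The other objects, with top-view pixels:

| Object | Position in top view (px) |
|---|---|
| Round large lid | (215,314) |
| White square lid | (172,252) |
| White oblong lid | (380,196) |
| Small round lid | (367,280) |
| Round large tub | (276,280) |
| Square tub | (271,202) |
| Oblong tub | (435,303) |
| Small round tub | (477,233) |
| Shaker | (319,239) |

There are two look-alikes. For lid_square the candidates are white (172,252) and turquoise (187,195). For lid_oblong they are white (380,196) and pink (457,174). The white ones fit the description. I'll confirm this in an enlarged crop.

```bash
cat > h.py <<'E'
import numpy as np, cv2
from bench import ctrl
M={n:ctrl.camera_model(n) for n in("scene","top")}
def ray(n,p):
    m=M[n];K=np.array([[m['fx'],0,m['cx']],[0,m['fy'],m['cy']],[0,0,1.]])
    u=cv2.undistortPoints(np.array(p,float).reshape(-1,1,2),K,np.array([m['k1'],0,0,0.]),None,None).reshape(-1,2)
    # model: drawn = (1+k1 r^2)*ray, which is OpenCV's
    d=np.c_[u,np.ones(len(u))]@m['R']; c=-m['R'].T@m['t']; return c,d
def plane(n,p,z):
    c,d=ray(n,p); return c+d*((z-c[2])/d[:,2])[:,None]
def tri(a,b):
    c1,d1=ray("scene",a);c2,d2=ray("top",b);d1=d1[0];d2=d2[0]
    s=np.linalg.lstsq(np.c_[d1,-d2],c2-c1,rcond=None)[0]
    p,q=c1+s[0]*d1,c2+s[1]*d2; return (p+q)/2,np.linalg.norm(p-q)
def proj(n,X):
    m=M[n];q=m['R']@np.array(X)+m['t'];q=q[:2]/q[2];q=q*(1+m['k1']*(q@q));return np.array([m['fx']*q[0]+m['cx'],m['fy']*q[1]+m['cy']])
E
python3 - <<'E'
import cv2,numpy as np
t=cv2.imread("pics/top0.png");s=cv2.imread("pics/scene0.png")
for n,i in(("t",t),("s",s)):
    h=cv2.cvtColor(i,cv2.COLOR_BGR2HSV)
    pts=dict(t=[(172,262),(392,190),(300,300),(271,202),(210,300),(437,305)],s=[(500,310),(270,300),(300,350),(378,320),(460,245),(245,195)])[n]
    print([tuple(h[y,x]) for x,y in pts])
cv2.imwrite("pics/c1.png",cv2.resize(t[165:345,145:505],None,fx=2.2,fy=2.2,interpolation=cv2.INTER_CUBIC))
cv2.imwrite("pics/c2.png",cv2.resize(s[170:370,125:530],None,fx=1.95,fy=1.95,interpolation=cv2.INTER_CUBIC))
E
```

```text
[(np.uint8(105), np.uint8(8), np.uint8(121)), (np.uint8(110), np.uint8(6), np.uint8(122)), (np.uint8(104), np.uint8(29), np.uint8(96)), (np.uint8(100), np.uint8(6), np.uint8(121)), (np.uint8(113), np.uint8(8), np.uint8(123)), (np.uint8(110), np.uint8(6), np.uint8(122))]
[(np.uint8(100), np.uint8(4), np.uint8(186)), (np.uint8(120), np.uint8(4), np.uint8(189)), (np.uint8(106), np.uint8(31), np.uint8(139)), (np.uint8(105), np.uint8(3), np.uint8(188)), (np.uint8(105), np.uint8(3), np.uint8(189)), (np.uint8(64), np.uint8(11), np.uint8(169))]
```

View pics/c1.png

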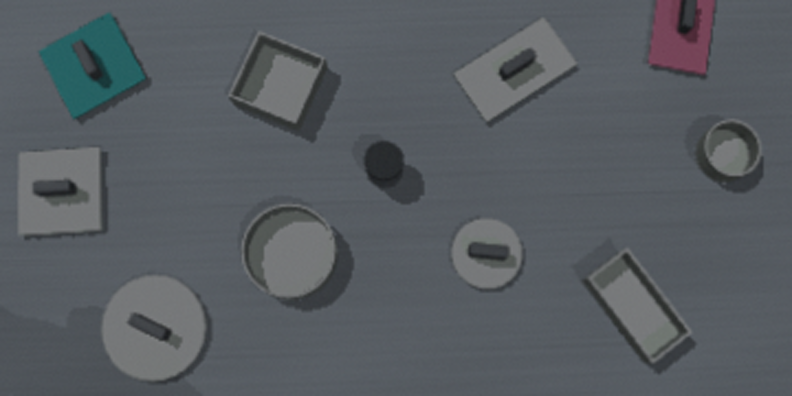

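View pics/c2.png

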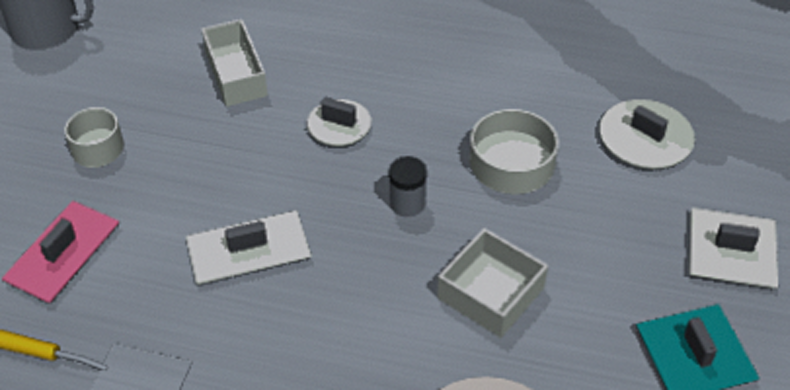

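The crops confirm it. The square lid is the white one at crop (60,190), with the turquoise look-alike at (93,67). The oblong lid is the white one at crop (516,70), with the pink look-alike at (685,30). All four lids lie right way up, and the shaker is at crop (384,162).

```bash
cat > m.py <<'E'
from h import *
def comps(n,im):
    h=cv2.cvtColor(im,cv2.COLOR_BGR2HSV)
    m=((h[...,1]<19)&(h[...,2]>(85 if n=="top" else 120))).astype(np.uint8)*255
    m=cv2.morphologyEx(m,cv2.MORPH_CLOSE,np.ones((3,3)))
    cs,_=cv2.findContours(m,cv2.RETR_EXTERNAL,cv2.CHAIN_APPROX_NONE)
    return [cv2.convexHull(c) for c in cs if cv2.contourArea(c)>150]
def cen(c): m=cv2.moments(c);return np.array([m['m10'],m['m01']])/m['m00']
def dark(n,im,hull):
    h=cv2.cvtColor(im,cv2.COLOR_BGR2HSV)[...,2]
    m=np.zeros(h.shape,np.uint8);cv2.drawContours(m,[hull],-1,255,-1)
    return m,h
def pick(cs,p):
    return min(cs,key=lambda c:np.linalg.norm(cen(c)-p))
T=dict(lrl=(215,314),lrs=(367,280),lsq=(172,252),lob=(380,196))
U=dict(trl=(276,280),trs=(477,233),tsq=(271,202),tob=(435,303))
E
python3 - <<'E'
from m import *
t=cv2.imread("pics/top0.png");s=cv2.imread("pics/scene0.png")
ct,cS=comps("top",t),comps("scene",s)
cam=-M["top"]["R"].T@M["top"]["t"];print("cam",cam.round(3))
for k,p in {**T,**U}.items():
    z=.012 if k[0]=='l' else .04
    a=pick(ct,np.array(p)); X=plane("top",a,z)
    r=cv2.minAreaRect((X[:,:2]*1000).astype(np.float32))
    c=np.array(r[0])/1000; 
    if k[0]=='t': c=c+.5*.04/cam[2]*(c-cam[:2])
    b=pick(cS,proj("scene",[*c,z*(.7 if k[0]=='t' else 1)])); Y=plane("scene",b,z)
    q=cv2.minAreaRect((Y[:,:2]*1000).astype(np.float32))
    out=[k,c.round(4),np.round(r[1]),round(r[2],1),"| scene",np.round(q[0]),np.round(q[1]),round(q[2],1)]
    if k[0]=='l':
        bb=[]
        for n,im,h in(("top",t,a),("scene",s,b)):
            m,v=dark(n,im,h); m=cv2.dilate(m,np.ones((9,9))); v=((v<(62 if n=="top" else 85))&(m>0)).astype(np.uint8)
            g=max(cv2.findContours(v,cv2.RETR_EXTERNAL,cv2.CHAIN_APPROX_NONE)[0],key=cv2.contourArea); bb.append(g)
        P,e=tri(cen(bb[1]),cen(bb[0])); R0,e0=tri(cen(b),cen(a))
        B=plane("top",bb[0],.035); w=cv2.minAreaRect((B[:,:2]*1000).astype(np.float32))
        out+=["plate tri",R0.round(4),e0.round(4),"bar tri",P.round(4),e.round(4),"bar",np.round(w[0]),np.round(w[1]),round(w[2],1)]
    print(*out)
E
```

```text
cam [ 0.328 -0.003  1.147]
lrl [0.3879 0.268 ] [117. 115.] 88.9 | scene [387. 269.] [116. 117.] 13.7 plate tri [0.3873 0.2689 0.0102] 0.001 bar tri [0.3781 0.2621 0.0133] 0.0168 bar [385. 263.] [40. 13.] 62.9
lrs [ 0.4596 -0.107 ] [78. 78.] 42.8 | scene [ 461. -105.] [78. 80.] 40.0 plate tri [ 0.4598 -0.1069  0.0104] 0.0006 bar tri [ 0.4554 -0.1077  0.0178] 0.0016 bar [ 454. -105.] [40.  9.] 73.9
lsq [0.5457 0.3804] [98. 97.] 2.2 | scene [546. 381.] [100.  99.] 2.2 plate tri [0.5459 0.3811 0.0097] 0.0004 bar tri [0.5433 0.3779 0.0218] 0.0074 bar [544. 376.] [16. 46.] 3.0
lob [ 0.6746 -0.1513] [ 70. 131.] 31.1 | scene [ 675. -151.] [ 72. 131.] 31.2 plate tri [ 0.6749 -0.1515  0.0097] 0.0009 bar tri [ 0.672  -0.1522  0.0168] 0.0023 bar [ 667. -152.] [14. 42.] 18.5
trl [0.4701 0.1142] [102. 102.] 88.3 | scene [475. 122.] [129. 102.] 46.5
trs [ 0.5704 -0.3978] [65. 64.] 21.3 | scene [ 584. -387.] [99. 64.] 13.5
tsq [0.6711 0.1265] [85. 84.] 65.5 | scene [665. 125.] [86. 86.] 65.7
tob [ 0.395  -0.2748] [118.  58.] 34.3 | scene [ 409. -259.] [160.  59.] 33.4
```

```bash
python3 - <<'E'
from m import *
t=cv2.imread("pics/top0.png");s=cv2.imread("pics/scene0.png")
ct,cS=comps("top",t),comps("scene",s)
cs=-M["scene"]["R"].T@M["scene"]["t"];ctp=-M["top"]["R"].T@M["top"]["t"];print(cs)
D=dict(trl=.104,trs=.066)
for k,p in U.items():
    a=pick(ct,np.array(p));X=plane("top",a,.04)[:,:2]
    r=cv2.minAreaRect((X*1000).astype(np.float32));c=np.array(r[0])/1000
    b=min(cS,key=lambda h:np.linalg.norm(cen(h)-proj("scene",[*c,.03])));Y=plane("scene",b,.04)[:,:2]
    o=[k,"top raw",c.round(4)]
    for nm,P,cam in(("top",X,ctp),("scene",Y,cs)):
        u=c-cam[:2];u/=np.linalg.norm(u);v=np.array([-u[1],u[0]])
        if k in D:  # far edge in view direction minus radius; mid across
            f=(P@u).max()-D[k]/2; w=P@v; o+=[nm,(f*u+(w.max()+w.min())/2*v).round(4),"w",(np.ptp(w)).round(4),"l",np.ptp(P@u).round(4)]
        else: # true corners: print poly corners
            ap=cv2.approxPolyDP((P*1000).astype(np.float32).reshape(-1,1,2),6,True).reshape(-1,2); o+=[nm,ap.round().tolist()]
    print(*o)
E
```

```text
[1.35608931 0.19514743 0.9410376 ]
trl top raw [0.4677 0.1121] top [0.4669 0.1125] w 0.104 l 0.1037 scene [0.4669 0.1132] w 0.1043 l 0.135
trs top raw [ 0.5662 -0.391 ] top [ 0.5663 -0.3912] w 0.0653 l 0.0657 scene [ 0.5663 -0.3912] w 0.0654 l 0.1042
tsq top raw [0.6652 0.1242] top [[720.0, 145.0], [685.0, 70.0], [611.0, 103.0], [645.0, 178.0]] scene [[611.0, 102.0], [643.0, 178.0], [720.0, 146.0], [687.0, 71.0]]
tob top raw [ 0.3938 -0.2701] top [[455.0, -256.0], [365.0, -323.0], [331.0, -281.0], [425.0, -215.0]] scene [[332.0, -278.0], [445.0, -205.0], [466.0, -201.0], [490.0, -241.0], [360.0, -326.0]]
```

```bash
cat > go.py <<'E'
# usage: go.py x y z yaw_deg ; prints shift/turn in tool axes to reach this TCP pose, tool down
import sys,numpy as np
from scipy.spatial.transform import Rotation as R
from bench import ctrl
x,y,z,w=map(float,sys.argv[1:])
s=ctrl.get_state();A=R.from_rotvec(s['tool_rot'])
B=R.from_euler('z',w,degrees=True)*R.from_euler('x',180,degrees=True)
d=A.inv().apply(np.array([x,y,z])-s['position']);t=(A.inv()*B).as_rotvec(degrees=True)
print("travel",d.round(4),"turn",t.round(1),"dist",np.linalg.norm(d).round(3),"z",s['position'].round(4),"t",round(s['time'],2),"q",s['joint_positions'].round(2),"grip",round(s['grip_width'],3),"F",s['ft_force'].round(1))
E
python3 go.py .5458 .3807 .15 92.2
```

```text
travel [-0.4407 -0.1509  0.0858] turn [-0.1  0.1 74.2] dist 0.474 z [0.153  0.6313 0.2356] t 0.1 q [-1.32  0.32 -0.07  1.45  0.02  1.37 -0.06] grip 1.001 F [-0.2  0.1  0.4]
```

Emit:
step_arm(commands=[{"travel": [-0.441,-0.151,0.086],"turn": [0,0,74]},{"travel": [-0.441,-0.151,0.086],"turn": [0,0,74]},{"travel": [-0.441,-0.151,0.086],"turn": [0,0,74]},{"travel": [-0.441,-0.151,0.086],"turn": [0,0,74]},{"travel": [-0.441,-0.151,0.086],"turn": [0,0,74]}], gripper=0.6)

```text
time: 0.6
position: [0.3617, 0.498, 0.1905]
tool_rot: [-1.498, -2.762, 0.001]
ft_force: [1.1, 0.2, -0.5]
grip_width: 0.646
grip_force: 0.0
```

```bash
python3 go.py .5458 .3807 .15 92.2
```

```text
travel [-0.1987  0.0903  0.0405] turn [-0.   0.  30.9] dist 0.222 z [0.3617 0.498  0.1905] t 0.6 q [-1.11  0.27  0.15  1.61 -0.04  1.26 -0.38] grip 0.646 F [ 1.1  0.2 -0.5]
```

Emit:
step_arm(commands=[{"travel": [-0.199,0.09,0.04],"turn": [0,0,31]},{"travel": [-0.199,0.09,0.04],"turn": [0,0,31]},{"travel": [-0.199,0.09,0.04],"turn": [0,0,31]},{"travel": [-0.199,0.09,0.04],"turn": [0,0,31]},{"travel": [-0.199,0.09,0.04],"turn": [0,0,31]}])

```text
time: 1.1
position: [0.5493, 0.3771, 0.1498]
tool_rot: [2.182, 2.255, -0.003]
ft_force: [-0.3, -1.0, 0.3]
grip_width: 0.598
grip_force: 0.0
```

Emit:
step_arm(commands=[{"travel": [0,0,0]},{"travel": [0,0,0]},{"travel": [0,0,0]}])

```text
$.commands[0]: bad value
```

```bash
python3 go.py .5458 .3807 .033 92.2; python3 - <<'E'
from h import *
a=ctrl.get_image("scene")[:,:,::-1];s=proj("scene",[.5458,.3807,.06]).astype(int)
cv2.imwrite("pics/g1.png",cv2.resize(a[s[1]-80:s[1]+60,s[0]-90:min(s[0]+90,640)],None,fx=3,fy=3))
E
```

```text
travel [ 0.0042 -0.0036  0.1167] turn [ 0.1  0.2 -0.3] dist 0.117 z [0.5493 0.3771 0.1498] t 1.1 q [-0.89  0.41  0.32  1.53 -0.13  1.22 -0.52] grip 0.598 F [-0.3 -1.   0.3]
```

View pics/g1.png

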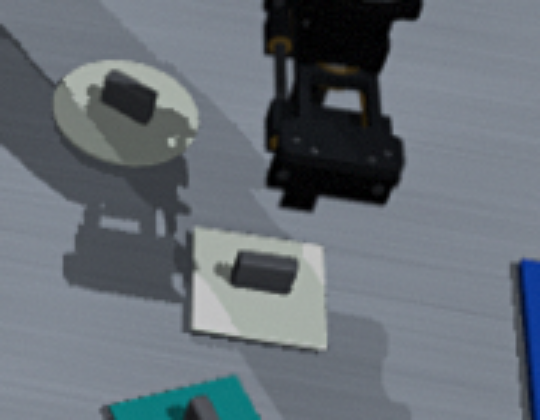

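The crop shows the gripper over the white square lid, its bar at crop (264,270) and its plate clear of the turquoise lid. Descending.

Emit:
step_arm(commands=[{"travel": [0.004,-0.0035,0.03],"turn": [0,0,0]},{"travel": [0.004,-0.0035,0.07],"turn": [0,0,0]},{"travel": [0.004,-0.0035,0.1],"turn": [0,0,0]},{"travel": [0.004,-0.0035,0.112],"turn": [0,0,0]},{"travel": [0.004,-0.0035,0.112],"turn": [0,0,0]}])

```text
time: 1.65
position: [0.5399, 0.3861, 0.037]
tool_rot: [-2.173, -2.268, 0.007]
ft_force: [0.6, -0.4, 0.4]
grip_width: 0.601
grip_force: 0.0
```

```bash
python3 go.py .5458 .3807 .033 92.2
```

```text
travel [-0.0056  0.0057  0.004 ] turn [-0.2  0.1  0.2] dist 0.009 z [0.5399 0.3861 0.037 ] t 1.65 q [-0.88  0.52  0.29  1.62 -0.17  1.03 -0.5 ] grip 0.601 F [ 0.6 -0.4  0.4]
```

Emit:
step_arm(commands=[{"travel": [-0.0056,0.0057,0.004],"turn": [0,0,0]},{"travel": [-0.0056,0.0057,0.004],"turn": [0,0,0]},{"travel": [-0.0056,0.0057,0.004],"turn": [0,0,0]}])

```text
time: 1.95
position: [0.5488, 0.3814, 0.0369]
tool_rot: [2.175, 2.266, 0.004]
ft_force: [0.8, 0.3, -0.1]
grip_width: 0.597
grip_force: 0.0
```

Emit:
step_arm(commands=[{"travel": [0,0,0],"turn": [0,0,0]},{"travel": [0,0,0],"turn": [0,0,0]},{"travel": [0,0,0],"turn": [0,0,0]},{"travel": [0,0,0],"turn": [0,0,0]},{"travel": [0,0,0],"turn": [0,0,0]}], gripper=0, force=25)

```text
time: 2.45
position: [0.5473, 0.3815, 0.0352]
tool_rot: [-2.174, -2.268, -0.0]
ft_force: [-0.6, 0.6, -0.8]
grip_width: 0.229
grip_force: 0.0
```

```bash
python3 go.py .5458 .3807 .17 92.2
```

```text
travel [-0.0007 -0.0015 -0.1348] turn [-0.  -0.   0.2] dist 0.135 z [0.5473 0.3815 0.0352] t 2.45 q [-0.87  0.52  0.29  1.62 -0.17  1.03 -0.49] grip 0.229 F [-0.6  0.6 -0.8]
```

Emit:
step_arm(commands=[{"travel": [0,0,0.001],"turn": [0,0,0]},{"travel": [0,0,0.001],"turn": [0,0,0]},{"travel": [0,0,0.001],"turn": [0,0,0]},{"travel": [0,0,0.001],"turn": [0,0,0]}])

```text
time: 2.85
position: [0.5474, 0.3816, 0.0346]
tool_rot: [-2.174, -2.267, -0.001]
ft_force: [-1.2, -1.0, 3.2]
grip_width: 0.16
grip_force: 25.0
```

Emit:
step_arm(commands=[{"travel": [0,0,-0.03],"turn": [0,0,0]},{"travel": [0,0,-0.08],"turn": [0,0,0]},{"travel": [0,0,-0.11],"turn": [0,0,0]},{"travel": [0,0,-0.11],"turn": [0,0,0]},{"travel": [0,0,-0.11],"turn": [0,0,0]}])

```text
time: 3.35
position: [0.5475, 0.3814, 0.1442]
tool_rot: [2.174, 2.267, 0.001]
ft_force: [1.2, 0.1, -1.6]
grip_width: 0.16
grip_force: 25.0
```

```bash
python3 go.py .6652 .1243 .12 65.6;  python3 - <<'E'
from h import *
a=ctrl.get_image("scene")[:,:,::-1];s=proj("scene",[.5458,.3807,.13]).astype(int)
cv2.imwrite("pics/g2.png",cv2.resize(a[s[1]-60:s[1]+100,s[0]-90:min(s[0]+90,640)],None,fx=3,fy=3))
E
```

```text
travel [-0.2618  0.1068  0.0242] turn [ 0.  -0.  26.8] dist 0.284 z [0.5475 0.3814 0.1442] t 3.35 q [-0.89  0.42  0.31  1.53 -0.13  1.21 -0.51] grip 0.16 F [ 1.2  0.1 -1.6]
```

View pics/g2.png

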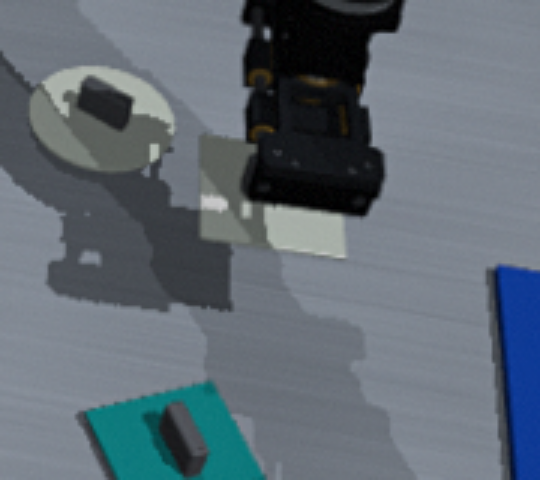

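The lid is gripped (opening 0.16, about 14 mm) and lifted level. Carrying it to the square tub.

Emit:
step_arm(commands=[{"travel": [-0.262,0.107,0],"turn": [0,0,26.8]},{"travel": [-0.262,0.107,0],"turn": [0,0,26.8]},{"travel": [-0.262,0.107,0],"turn": [0,0,26.8]},{"travel": [-0.262,0.107,0],"turn": [0,0,26.8]},{"travel": [-0.262,0.107,0],"turn": [0,0,26.8]}])

```text
time: 3.9
position: [0.6507, 0.1521, 0.1415]
tool_rot: [-2.64, -1.701, 0.006]
ft_force: [1.3, 0.6, -1.7]
grip_width: 0.159
grip_force: 25.0
```

```bash
python3 go.py .6652 .1243 .11 65.6
```

```text
travel [-0.0192  0.0248  0.0315] turn [-0.2  0.2 -0. ] dist 0.044 z [0.6507 0.1521 0.1415] t 3.9 q [-0.63  0.45  0.48  1.53 -0.21  1.22 -0.54] grip 0.159 F [ 1.3  0.6 -1.7]
```

Emit:
step_arm(commands=[{"travel": [-0.025,0.019,0.01],"turn": [0,0,0]},{"travel": [-0.025,0.019,0.02],"turn": [0,0,0]},{"travel": [-0.025,0.019,0.02],"turn": [0,0,0]},{"travel": [-0.025,0.019,0.02],"turn": [0,0,0]},{"travel": [-0.025,0.019,0.02],"turn": [0,0,0]}])

```text
time: 4.4
position: [0.658, 0.126, 0.1238]
tool_rot: [-2.637, -1.705, 0.0]
ft_force: [0.8, 0.4, 0.2]
grip_width: 0.163
grip_force: 25.0
```

```bash
python3 go.py .6652 .1243 .067 65.6; python3 - <<'E'
from h import *
a=ctrl.get_image("scene")[:,:,::-1];s=proj("scene",[.665,.124,.06]).astype(int)
cv2.imwrite("pics/g3.png",cv2.resize(a[s[1]-70:s[1]+70,s[0]-90:s[0]+90],None,fx=3,fy=3))
E
```

```text
travel [0.0014 0.0073 0.0568] turn [-0.1 -0.   0.2] dist 0.057 z [0.658  0.126  0.1238] t 4.4 q [-0.59  0.46  0.48  1.55 -0.23  1.19 -0.49] grip 0.163 F [0.8 0.4 0.2]
```

View pics/g3.png

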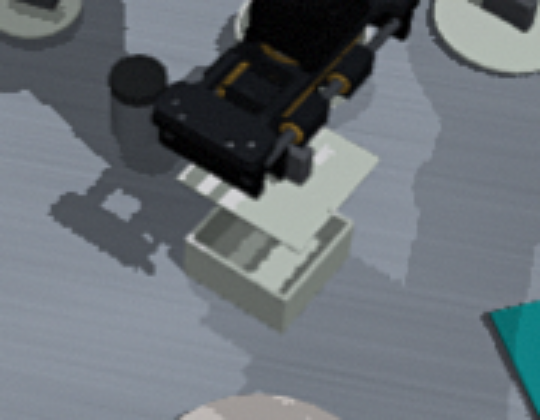

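The lid hovers over the square tub, its corners parallel to the tub's. It is about 7 mm off, which I'll correct on the way down.

Emit:
step_arm(commands=[{"travel": [0.0014,0.007,0],"turn": [0,0,0]},{"travel": [0.0014,0.007,0.02],"turn": [0,0,0]},{"travel": [0.0014,0.007,0.04],"turn": [0,0,0]},{"travel": [0.0014,0.007,0.04],"turn": [0,0,0]},{"travel": [0.0014,0.007,0.04],"turn": [0,0,0]}])

```text
time: 4.95
position: [0.6657, 0.1222, 0.0844]
tool_rot: [2.64, 1.703, -0.0]
ft_force: [0.3, -0.9, -0.4]
grip_width: 0.158
grip_force: 25.0
```

```bash
python3 go.py .6652 .1243 .0665 65.6
```

```text
travel [ 0.0017 -0.0013  0.0179] turn [0. 0. 0.] dist 0.018 z [0.6657 0.1222 0.0844] t 4.95 q [-0.57  0.51  0.47  1.56 -0.25  1.13 -0.47] grip 0.158 F [ 0.3 -0.9 -0.4]
```

Emit:
step_arm(commands=[{"travel": [0.0015,-0.001,0.006],"turn": [0,0,0]},{"travel": [0.0015,-0.001,0.012],"turn": [0,0,0]},{"travel": [0.0015,-0.001,0.017],"turn": [0,0,0]},{"travel": [0.0015,-0.001,0.018],"turn": [0,0,0]},{"travel": [0.0015,-0.001,0.018],"turn": [0,0,0]}])

```text
time: 5.45
position: [0.6654, 0.1239, 0.0665]
tool_rot: [-2.641, -1.702, -0.001]
ft_force: [-0.2, 0.4, 0.3]
grip_width: 0.157
grip_force: 25.0
```

Emit:
step_arm(commands=[{"travel": [0,0,0],"turn": [0,0,0]},{"travel": [0,0,0],"turn": [0,0,0]},{"travel": [0,0,0],"turn": [0,0,0]},{"travel": [0,0,0],"turn": [0,0,0]},{"travel": [0,0,0],"turn": [0,0,0]}], gripper=0.6)

```text
time: 5.95
position: [0.6651, 0.1237, 0.0662]
tool_rot: [-2.641, -1.702, 0.0]
ft_force: [-1.0, -0.2, 1.0]
grip_width: 0.528
grip_force: 0.0
```

Emit:
step_arm(commands=[{"travel": [0,0,-0.03],"turn": [0,0,0]},{"travel": [0,0,-0.08],"turn": [0,0,0]},{"travel": [0,0,-0.1],"turn": [0,0,0]},{"travel": [0,0,-0.1],"turn": [0,0,0]}])

```text
time: 6.35
position: [0.6678, 0.1238, 0.171]
tool_rot: [2.639, 1.7, 0.012]
ft_force: [0.6, 0.1, 0.3]
grip_width: 0.599
grip_force: 0.0
```

```bash
python3 go.py .3876 .2685 .14 66
```

```text
travel [ 0.0158 -0.3151  0.0291] turn [ 0.4 -0.3 -0.4] dist 0.317 z [0.6678 0.1238 0.171 ] t 6.35 q [-0.59  0.44  0.49  1.48 -0.21  1.27 -0.5 ] grip 0.599 F [0.6 0.1 0.3]
```

Emit:
step_arm(commands=[{"travel": [0.016,-0.315,0.02],"turn": [0,0,0]},{"travel": [0.016,-0.315,0.02],"turn": [0,0,0]},{"travel": [0.016,-0.315,0.02],"turn": [0,0,0]},{"travel": [0.016,-0.315,0.02],"turn": [0,0,0]},{"travel": [0.016,-0.315,0.02],"turn": [0,0,0]}])

```text
time: 6.85
position: [0.4408, 0.2386, 0.149]
tool_rot: [2.64, 1.702, -0.002]
ft_force: [0.2, 0.5, -0.2]
grip_width: 0.6
grip_force: 0.0
```

```bash
python3 go.py .3876 .2685 .12 66; python3 - <<'E'
from h import *
for n,p in(("top",[.3876,.2685,.01]),("scene",[.665,.124,.05])):
    a=ctrl.get_image(n)[:,:,::-1];s=proj(n,p).astype(int)
    cv2.imwrite(f"pics/g4{n}.png",cv2.resize(a[s[1]-60:s[1]+60,s[0]-60:s[0]+60],None,fx=3,fy=3))
cv2.imwrite("pics/g4.png",np.hstack([cv2.imread(f"pics/g4{n}.png") for n in("top","scene")]))
E
```

```text
travel [ 0.0053 -0.0608  0.0291] turn [-0.   0.1 -0.4] dist 0.068 z [0.4408 0.2386 0.149 ] t 6.85 q [-0.93  0.07  0.4   1.94 -0.03  1.14 -0.95] grip 0.6 F [ 0.2  0.5 -0.2]
```

View pics/g4.png

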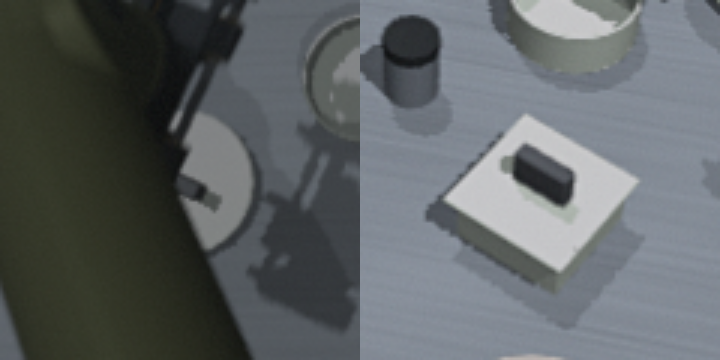

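The right half of the picture shows the square lid seated flat on its tub. The left half shows the arm partly covering the round lid. Continuing to the large round lid.

Emit:
step_arm(commands=[{"travel": [0.005,-0.061,0.02],"turn": [0,0,0]},{"travel": [0.005,-0.061,0.04],"turn": [0,0,0]},{"travel": [0.005,-0.061,0.05],"turn": [0,0,0]},{"travel": [0.005,-0.061,0.05],"turn": [0,0,0]},{"travel": [0.005,-0.061,0.05],"turn": [0,0,0]}])

```text
time: 7.45
position: [0.3916, 0.267, 0.1006]
tool_rot: [2.642, 1.699, 0.001]
ft_force: [0.0, 0.1, -0.0]
grip_width: 0.599
grip_force: 0.0
```

```bash
python3 go.py .3876 .2685 .0345 66
```

```text
travel [-0.0003 -0.0043  0.0661] turn [ 0.1  0.  -0.5] dist 0.066 z [0.3916 0.267  0.1006] t 7.45 q [-0.99  0.06  0.35  2.05 -0.02  1.04 -1.06] grip 0.599 F [ 0.   0.1 -0. ]
```

Emit:
step_arm(commands=[{"travel": [0,-0.004,0.03],"turn": [0,0,0]},{"travel": [0,-0.004,0.055],"turn": [0,0,0]},{"travel": [0,-0.004,0.066],"turn": [0,0,0]},{"travel": [0,-0.004,0.066],"turn": [0,0,0]},{"travel": [0,-0.004,0.066],"turn": [0,0,0]}])

```text
time: 7.95
position: [0.3877, 0.2697, 0.0354]
tool_rot: [2.641, 1.7, 0.003]
ft_force: [1.1, -0.1, 0.0]
grip_width: 0.599
grip_force: 0.0
```

Emit:
step_arm(commands=[{"travel": [0,0,0],"turn": [0,0,0]},{"travel": [0,0,0],"turn": [0,0,0]},{"travel": [0,0,0],"turn": [0,0,0]},{"travel": [0,0,0],"turn": [0,0,0]},{"travel": [0,0,0],"turn": [0,0,0]}], gripper=0)

```text
time: 8.45
position: [0.3864, 0.2697, 0.0346]
tool_rot: [-2.64, -1.702, -0.001]
ft_force: [-1.3, 0.8, 0.7]
grip_width: 0.231
grip_force: 0.0
```

Emit:
step_arm(commands=[{"travel": [0,0,0],"turn": [0,0,0]},{"travel": [0,0,0],"turn": [0,0,0]},{"travel": [0,0,0],"turn": [0,0,0]}])

```text
time: 8.75
position: [0.3864, 0.2696, 0.0345]
tool_rot: [-2.641, -1.702, -0.0]
ft_force: [-1.2, -0.3, 2.1]
grip_width: 0.159
grip_force: 24.9
```

```bash
python3 go.py .4670 .1128 .12 66
```

```text
travel [-0.1095  0.1382 -0.0855] turn [ 0.  -0.  -0.4] dist 0.196 z [0.3864 0.2696 0.0345] t 8.75 q [-0.99  0.15  0.34  2.11 -0.07  0.89 -1.03] grip 0.159 F [-1.2 -0.3  2.1]
```

Emit:
step_arm(commands=[{"travel": [0,0,-0.045],"turn": [0,0,0]},{"travel": [0,0,-0.09],"turn": [0,0,0]},{"travel": [-0.027,0.034,-0.095],"turn": [0,0,0]},{"travel": [-0.055,0.069,-0.095],"turn": [0,0,0]},{"travel": [-0.08,0.1,-0.095],"turn": [0,0,0]}])

```text
time: 9.25
position: [0.4451, 0.1538, 0.1298]
tool_rot: [2.64, 1.702, 0.002]
ft_force: [1.7, 0.9, -0.7]
grip_width: 0.157
grip_force: 24.9
```

```bash
python3 go.py .4670 .1128 .09 66
```

```text
travel [-0.0283  0.0368  0.0398] turn [ 0.  -0.1 -0.4] dist 0.061 z [0.4451 0.1538 0.1298] t 9.25 q [-0.87  0.01  0.48  2.03 -0.01  1.1  -0.8 ] grip 0.157 F [ 1.7  0.9 -0.7]
```

Emit:
step_arm(commands=[{"travel": [-0.028,0.037,0],"turn": [0,0,0]},{"travel": [-0.028,0.037,0.02],"turn": [0,0,0]},{"travel": [-0.028,0.037,0.035],"turn": [0,0,0]},{"travel": [-0.028,0.037,0.035],"turn": [0,0,0]},{"travel": [-0.028,0.037,0.035],"turn": [0,0,0]}])

```text
time: 9.75
position: [0.4662, 0.1146, 0.0943]
tool_rot: [2.64, 1.702, -0.001]
ft_force: [0.6, 1.2, -0.3]
grip_width: 0.159
grip_force: 24.9
```

```bash
python3 go.py .4670 .1128 .0665 66
```

```text
travel [-0.0013  0.0015  0.0278] turn [-0.   0.  -0.4] dist 0.028 z [0.4662 0.1146 0.0943] t 9.75 q [-0.81  0.09  0.53  2.05 -0.05  1.02 -0.67] grip 0.159 F [ 0.6  1.2 -0.3]
```

Emit:
step_arm(commands=[{"travel": [-0.001,0.0015,0.01],"turn": [0,0,0]},{"travel": [-0.001,0.0015,0.02],"turn": [0,0,0]},{"travel": [-0.001,0.0015,0.027],"turn": [0,0,0]},{"travel": [-0.001,0.0015,0.028],"turn": [0,0,0]},{"travel": [-0.001,0.0015,0.028],"turn": [0,0,0]}])

```text
time: 10.25
position: [0.4674, 0.1132, 0.0661]
tool_rot: [-2.64, -1.702, 0.001]
ft_force: [0.3, -0.2, -1.5]
grip_width: 0.159
grip_force: 25.0
```

Emit:
step_arm(commands=[{"travel": [0,0,0],"turn": [0,0,0]},{"travel": [0,0,0],"turn": [0,0,0]},{"travel": [0,0,0],"turn": [0,0,0]},{"travel": [0,0,0],"turn": [0,0,0]},{"travel": [0,0,0],"turn": [0,0,0]}], gripper=0.6)

```text
time: 10.75
position: [0.4675, 0.1132, 0.0665]
tool_rot: [-2.641, -1.702, -0.001]
ft_force: [-0.3, 0.5, -0.0]
grip_width: 0.524
grip_force: 0.0
```

Emit:
step_arm(commands=[{"travel": [0,0,-0.03],"turn": [0,0,0]},{"travel": [0,0,-0.07],"turn": [0,0,0]},{"travel": [0,0,-0.08],"turn": [0,0,0]},{"travel": [0,0,-0.08],"turn": [0,0,0]}])

```text
time: 11.15
position: [0.4688, 0.1137, 0.1482]
tool_rot: [2.64, 1.702, 0.007]
ft_force: [0.2, -0.0, -0.6]
grip_width: 0.601
grip_force: 0.0
```

```bash
python3 go.py .4600 -.1068 .12 75
```

```text
travel [-0.2045  0.0829  0.0276] turn [ 0.2 -0.2 -9.4] dist 0.222 z [0.4688 0.1137 0.1482] t 11.15 q [-0.82  0.02  0.54  1.99 -0.01  1.14 -0.7 ] grip 0.601 F [ 0.2 -0.  -0.6]
```

Emit:
step_arm(commands=[{"travel": [-0.2045,0.083,0.01],"turn": [0,0,-9.4]},{"travel": [-0.2045,0.083,0.01],"turn": [0,0,-9.4]},{"travel": [-0.2045,0.083,0.01],"turn": [0,0,-9.4]},{"travel": [-0.2045,0.083,0.01],"turn": [0,0,-9.4]},{"travel": [-0.2045,0.083,0.01],"turn": [0,0,-9.4]}])

```text
time: 11.65
position: [0.4565, -0.112, 0.1349]
tool_rot: [-2.497, -1.906, 0.004]
ft_force: [0.7, 1.0, 0.7]
grip_width: 0.597
grip_force: 0.0
```

Emit:
step_arm(commands=[{"travel": [0,0,0],"turn": [0,0,0]},{"travel": [0,0,0.02],"turn": [0,0,0]},{"travel": [0,0,0.035],"turn": [0,0,0]},{"travel": [0,0,0.035],"turn": [0,0,0]},{"travel": [0,0,0.035],"turn": [0,0,0]}])

```text
time: 12.15
position: [0.458, -0.1066, 0.1007]
tool_rot: [-2.491, -1.913, 0.003]
ft_force: [0.1, 0.2, 1.1]
grip_width: 0.597
grip_force: 0.0
```

```bash
python3 go.py .4600 -.1068 .0345 75; python3 - <<'E'
from h import *
o=[]
for p in([.467,.113,.05],[.46,-.107,.03]):
    n="scene";a=ctrl.get_image(n)[:,:,::-1];s=proj(n,p).astype(int)
    o.append(cv2.resize(a[s[1]-60:s[1]+60,s[0]-60:s[0]+60],None,fx=3,fy=3))
cv2.imwrite("pics/g5.png",np.hstack(o))
E
```

```text
travel [0.0004 0.002  0.0662] turn [-0.1  0.   0.1] dist 0.066 z [ 0.458  -0.1066  0.1007] t 12.15 q [-0.58  0.06  0.78  2.07 -0.04  1.04 -0.04] grip 0.597 F [0.1 0.2 1.1]
```

View pics/g5.png

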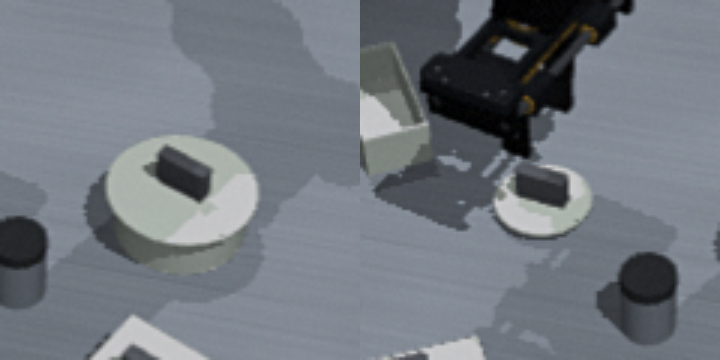

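The left half shows the large round lid seated level on its tub. In the right half the gripper is over the small round lid, with its bar at (543,187) and the shaker clear.

Emit:
step_arm(commands=[{"travel": [0,0.002,0.03],"turn": [0,0,0]},{"travel": [0,0.002,0.055],"turn": [0,0,0]},{"travel": [0,0.002,0.066],"turn": [0,0,0]},{"travel": [0,0.002,0.066],"turn": [0,0,0]},{"travel": [0,0.002,0.066],"turn": [0,0,0]}])

```text
time: 12.75
position: [0.4612, -0.108, 0.0362]
tool_rot: [2.492, 1.912, 0.001]
ft_force: [-0.0, -0.0, 0.0]
grip_width: 0.601
grip_force: 0.0
```

Emit:
step_arm(commands=[{"travel": [0,0,0],"turn": [0,0,0]},{"travel": [0,0,0],"turn": [0,0,0]},{"travel": [0,0,0],"turn": [0,0,0]},{"travel": [0,0,0],"turn": [0,0,0]},{"travel": [0,0,0],"turn": [0,0,0]}], gripper=0)

```text
time: 13.25
position: [0.4606, -0.1079, 0.0356]
tool_rot: [2.492, 1.913, 0.001]
ft_force: [-0.4, -0.3, 0.1]
grip_width: 0.233
grip_force: 0.0
```

Emit:
step_arm(commands=[{"travel": [0,0,0],"turn": [0,0,0]},{"travel": [0,0,0],"turn": [0,0,0]},{"travel": [0,0,0],"turn": [0,0,0]}])

```text
time: 13.55
position: [0.4605, -0.1079, 0.0354]
tool_rot: [-2.492, -1.912, 0.0]
ft_force: [-0.5, 0.6, 0.7]
grip_width: 0.158
grip_force: 25.0
```

Emit:
step_arm(commands=[{"travel": [0,0,-0.045],"turn": [0,0,0]},{"travel": [0,0,-0.09],"turn": [0,0,0]},{"travel": [0,0,-0.1],"turn": [0,0,0]},{"travel": [0,0,-0.1],"turn": [0,0,0]}])

```text
time: 13.95
position: [0.4619, -0.1078, 0.1369]
tool_rot: [2.491, 1.912, 0.006]
ft_force: [-0.2, -0.4, -1.0]
grip_width: 0.162
grip_force: 25.0
```

```bash
python3 go.py .5663 -.3912 .12 75
```

```text
travel [-0.2468  0.174   0.017 ] turn [ 0.2 -0.1  0. ] dist 0.302 z [ 0.4619 -0.1078  0.1369] t 13.95 q [-0.61  0.    0.8   2.03 -0.    1.11 -0.07] grip 0.162 F [-0.2 -0.4 -1. ]
```

Emit:
step_arm(commands=[{"travel": [-0.247,0.174,0],"turn": [0,0,0]},{"travel": [-0.247,0.174,0],"turn": [0,0,0]},{"travel": [-0.247,0.174,0],"turn": [0,0,0]},{"travel": [-0.247,0.174,0],"turn": [0,0,0]},{"travel": [-0.247,0.174,0],"turn": [0,0,0]}])

```text
time: 14.45
position: [0.5462, -0.3436, 0.132]
tool_rot: [-2.489, -1.911, 0.003]
ft_force: [1.8, 0.7, -0.1]
grip_width: 0.159
grip_force: 25.0
```

```bash
python3 go.py .5663 -.3922 .10 75
```

```text
travel [-0.0418  0.0321  0.0318] turn [-0.2 -0.   0. ] dist 0.062 z [ 0.5462 -0.3436  0.132 ] t 14.45 q [-0.13  0.5   0.87  1.61 -0.4   1.22  0.55] grip 0.159 F [ 1.8  0.7 -0.1]
```

Emit:
step_arm(commands=[{"travel": [-0.042,0.032,0],"turn": [0,0,0]},{"travel": [-0.042,0.032,0.01],"turn": [0,0,0]},{"travel": [-0.042,0.032,0.03],"turn": [0,0,0]},{"travel": [-0.042,0.032,0.03],"turn": [0,0,0]},{"travel": [-0.042,0.032,0.03],"turn": [0,0,0]}])

```text
time: 14.95
position: [0.5658, -0.3903, 0.1033]
tool_rot: [-2.49, -1.911, 0.002]
ft_force: [0.1, -0.3, -0.6]
grip_width: 0.158
grip_force: 25.0
```

```bash
python3 go.py .5663 -.3922 .0674 75
```

```text
travel [-0.0017  0.0011  0.0359] turn [-0.2 -0.1  0. ] dist 0.036 z [ 0.5658 -0.3903  0.1033] t 14.95 q [-0.02  0.61  0.83  1.52 -0.47  1.22  0.62] grip 0.158 F [ 0.1 -0.3 -0.6]
```

Emit:
step_arm(commands=[{"travel": [-0.0015,0.001,0.015],"turn": [0,0,0]},{"travel": [-0.0015,0.001,0.025],"turn": [0,0,0]},{"travel": [-0.0015,0.001,0.032],"turn": [0,0,0]},{"travel": [-0.0015,0.001,0.036],"turn": [0,0,0]},{"travel": [-0.0015,0.001,0.036],"turn": [0,0,0]}])

```text
time: 15.45
position: [0.5671, -0.3928, 0.0687]
tool_rot: [-2.491, -1.912, 0.0]
ft_force: [-0.1, -0.0, -0.9]
grip_width: 0.156
grip_force: 25.0
```

Emit:
step_arm(commands=[{"travel": [0,0,0],"turn": [0,0,0]},{"travel": [0,0,0],"turn": [0,0,0]},{"travel": [0,0,0],"turn": [0,0,0]},{"travel": [0,0,0],"turn": [0,0,0]},{"travel": [0,0,0],"turn": [0,0,0]}], gripper=0.6)

```text
time: 15.95
position: [0.5674, -0.3933, 0.0696]
tool_rot: [2.492, 1.912, 0.0]
ft_force: [-0.6, -0.6, -0.2]
grip_width: 0.522
grip_force: 0.0
```

Emit:
step_arm(commands=[{"travel": [0,0,-0.03],"turn": [0,0,0]},{"travel": [0,0,-0.07],"turn": [0,0,0]},{"travel": [0,0,-0.08],"turn": [0,0,0]},{"travel": [0,0,-0.08],"turn": [0,0,0]}])

```text
time: 16.35
position: [0.5683, -0.3943, 0.1519]
tool_rot: [2.489, 1.91, 0.003]
ft_force: [0.5, 0.0, -0.9]
grip_width: 0.6
grip_force: 0.0
```

```bash
python3 go.py .6748 -.1514 .12 121.1
```

```text
travel [0.2622 0.0399 0.0318] turn [  0.2   0.2 -46.1] dist 0.267 z [ 0.5683 -0.3943  0.1519] t 16.35 q [-0.02  0.57  0.85  1.47 -0.44  1.29  0.61] grip 0.6 F [ 0.5  0.  -0.9]
```

Emit:
step_arm(commands=[{"travel": [0.262,0.04,0.01],"turn": [0,0,-46]},{"travel": [0.262,0.04,0.01],"turn": [0,0,-46]},{"travel": [0.262,0.04,0.01],"turn": [0,0,-46]},{"travel": [0.262,0.04,0.01],"turn": [0,0,-46]},{"travel": [0.262,0.04,0.01],"turn": [0,0,-46]}])

```text
time: 16.85
position: [0.6673, -0.1617, 0.138]
tool_rot: [-1.609, -2.696, 0.001]
ft_force: [0.7, -0.3, 0.4]
grip_width: 0.601
grip_force: 0.0
```

```bash
python3 go.py .6748 -.1514 .10 121.1
```

```text
travel [0.0055 0.0116 0.038 ] turn [-0.1 -0.1 -2.8] dist 0.04 z [ 0.6673 -0.1617  0.138 ] t 16.85 q [-0.27  0.52  0.66  1.49 -0.33  1.24  0.92] grip 0.601 F [ 0.7 -0.3  0.4]
```

Emit:
step_arm(commands=[{"travel": [0.0055,0.0115,0.02],"turn": [0,0,-2.8]},{"travel": [0.0055,0.0115,0.038],"turn": [0,0,-2.8]},{"travel": [0.0055,0.0115,0.038],"turn": [0,0,-2.8]},{"travel": [0.0055,0.0115,0.038],"turn": [0,0,-2.8]}])

```text
time: 17.25
position: [0.6733, -0.1571, 0.1008]
tool_rot: [-1.558, -2.726, 0.004]
ft_force: [-0.2, -0.5, -0.5]
grip_width: 0.608
grip_force: 0.0
```

```bash
python3 go.py .6748 -.1514 .035 121.1; python3 - <<'E'
from h import *
o=[]
for p in([.566,-.391,.05],[.675,-.151,.03]):
    n="scene";a=ctrl.get_image(n)[:,:,::-1];s=proj(n,p).astype(int)
    o.append(cv2.resize(a[s[1]-60:s[1]+60,s[0]-60:s[0]+60],None,fx=3,fy=3))
cv2.imwrite("pics/g6.png",np.hstack(o))
E
```

```text
travel [0.0041 0.0044 0.0658] turn [-0.2 -0.  -0.6] dist 0.066 z [ 0.6733 -0.1571  0.1008] t 17.25 q [-0.27  0.56  0.63  1.51 -0.35  1.19  0.96] grip 0.608 F [-0.2 -0.5 -0.5]
```

View pics/g6.png

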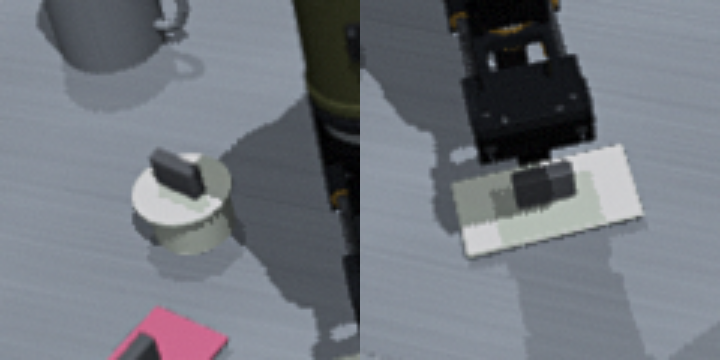

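The left half shows the small round lid on its tub but shifted a few mm to the left, so I'll measure whether it is level. The right half shows the gripper over the oblong lid's bar at (543,185).

```bash
python3 - <<'E'
from m import *
t=ctrl.get_image("top")[:,:,::-1].copy();s=ctrl.get_image("scene")[:,:,::-1].copy()
cv2.imwrite("pics/t7.png",t);cv2.imwrite("pics/s7.png",s)
o=[]
for n,im in(("top",t),("scene",s)):
    q=proj(n,[.566,-.391,.044]).astype(int)
    o.append(cv2.resize(im[q[1]-28:q[1]+28,q[0]-28:q[0]+28],None,fx=7,fy=7,interpolation=cv2.INTER_CUBIC))
    x,y=q; print(n,q)
cv2.imwrite("pics/g7.png",np.hstack(o))
for n,im in(("top",t),("scene",s)):
    h=cv2.cvtColor(im,cv2.COLOR_BGR2HSV)
    print(n,[int(v) for v in h[proj(n,[.566,-.391,.044]).astype(int)[1]+6, proj(n,[.566,-.391,.044]).astype(int)[0]-22:proj(n,[.566,-.391,.044]).astype(int)[0]+24:2,2]])
E
```

```text
top [478 231]
scene [170 232]
top [74, 62, 59, 52, 51, 98, 103, 102, 103, 101, 102, 102, 116, 144, 110, 109, 109, 102, 109, 78, 112, 113, 111]
scene [152, 150, 145, 182, 208, 208, 208, 207, 207, 207, 186, 188, 192, 185, 191, 188, 206, 220, 106, 60, 93, 92, 95]
```

View pics/g7.png

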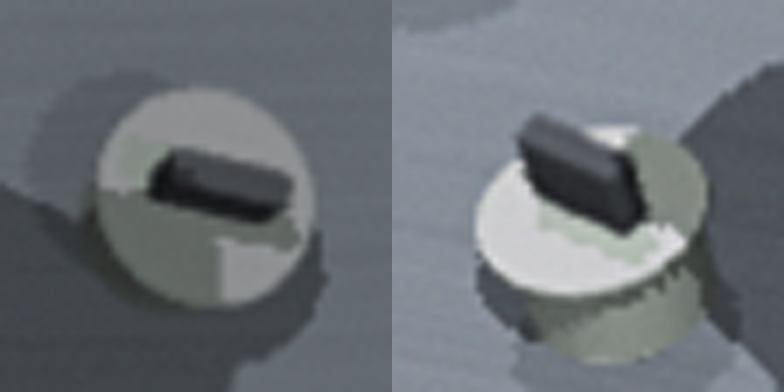

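```bash
python3 - <<'E'
from h import *
def T(n,x,y): # g7 crop px -> image px
    ox,oy=(450,203) if n=="top" else (142,204)
    return (ox+(x-(392 if n=="scene" else 0)+.5)/7-.5,oy+(y+.5)/7-.5)
print("plate",tri(T("scene",592.5,211),T("top",207,198)))
# bar top corners: scene ends (535,120),(630,165)top far edge; top view bar-top ends
print("bar top left end",tri(T("scene",530,130),T("top",170,155)))
print("bar top right end",tri(T("scene",630,170),T("top",288,190)))
print("fitted rim pred:",[ (proj(n,[.5663,-.3912,.042])) for n in("top","scene")])
# expected ellipse of level plate at z .044 vs angle
for n in("top","scene"):
    P=np.array([proj(n,[.5663+.04*np.cos(a),-.3912+.04*np.sin(a),.044]) for a in np.linspace(0,6.28,60)],np.float32)
    print(n,cv2.fitEllipse(P),P.min(0),P.max(0))
s=cv2.imread("pics/s7.png");h=cv2.cvtColor(s,cv2.COLOR_BGR2HSV)
print("measured scene x",142+83/7,142+318/7,"y",204+125/7,204+297/7,"top x",450+98/7,450+316/7,"y",203+88/7,203+308/7)
E
```

```text
plate (array([ 0.56726105, -0.39319952,  0.04239874]), np.float64(0.0009333993492575704))
bar top left end (array([ 0.57857647, -0.3820101 ,  0.08834523]), np.float64(0.031550936367763724))
bar top right end (array([ 0.55990774, -0.39766558,  0.06079895]), np.float64(0.036566406437453666))
fitted rim pred: [array([478.17184395, 231.3583156 ]), array([170.98196731, 233.64814893])]
top ((478.3656005859375, 231.2941131591797), (30.21917724609375, 32.46821594238281), 135.38014221191406) [462.69208 215.61021] [494.03415 246.98083]
scene ((170.80380249023438, 233.30264282226562), (22.723690032958984, 34.093910217285156), 74.69136810302734) [154.10481 221.46254] [187.5151 245.1463]
measured scene x 153.85714285714286 187.42857142857144 y 221.85714285714286 246.42857142857144 top x 464.0 495.14285714285717 y 215.57142857142858 247.0
```

A level, seated plate there should span scene x 154–188, y 221–245. The measured span is x 154–187, y 222–246, and the plate triangulates to (0.567, -0.393, 0.042). The small lid is seated level and the shift was only perspective. Picking up the oblong lid.

```bash
python3 go.py .6748 -.1514 .035 121.1
```

```text
travel [0.0043 0.002  0.0681] turn [ 0.1  0.1 -0.5] dist 0.068 z [ 0.6752 -0.1561  0.1031] t 17.45 q [-0.27  0.56  0.63  1.51 -0.35  1.19  0.96] grip 0.602 F [0.8 0.6 0.2]
```

Emit:
step_arm(commands=[{"travel": [0.0043,0.003,0.03],"turn": [0,0,-0.5]},{"travel": [0.0043,0.003,0.055],"turn": [0,0,-0.5]},{"travel": [0.0043,0.003,0.067],"turn": [0,0,-0.5]},{"travel": [0.0043,0.003,0.067],"turn": [0,0,-0.5]},{"travel": [0.0043,0.003,0.067],"turn": [0,0,-0.5]}])

```text
time: 17.95
position: [0.6762, -0.1497, 0.0361]
tool_rot: [1.541, 2.736, 0.0]
ft_force: [-0.3, -0.1, -0.4]
grip_width: 0.598
grip_force: 0.0
```

Emit:
step_arm(commands=[{"travel": [0,0,0],"turn": [0,0,0]},{"travel": [0,0,0],"turn": [0,0,0]},{"travel": [0,0,0],"turn": [0,0,0]},{"travel": [0,0,0],"turn": [0,0,0]},{"travel": [0,0,0],"turn": [0,0,0]}], gripper=0)

```text
time: 18.45
position: [0.6757, -0.1489, 0.0352]
tool_rot: [1.54, 2.738, 0.0]
ft_force: [0.5, -1.0, -0.0]
grip_width: 0.231
grip_force: 0.0
```

Emit:
step_arm(commands=[{"travel": [0,0,0],"turn": [0,0,0]},{"travel": [0,0,0],"turn": [0,0,0]},{"travel": [0,0,0],"turn": [0,0,0]}])

```text
time: 18.75
position: [0.6755, -0.149, 0.035]
tool_rot: [-1.54, -2.738, 0.0]
ft_force: [-0.5, -0.8, 1.2]
grip_width: 0.159
grip_force: 25.0
```

Emit:
step_arm(commands=[{"travel": [0,0,-0.045],"turn": [0,0,0]},{"travel": [0,0,-0.09],"turn": [0,0,0]},{"travel": [0,0,-0.1],"turn": [0,0,0]},{"travel": [0,0,-0.1],"turn": [0,0,0]}])

```text
time: 19.15
position: [0.677, -0.1494, 0.1374]
tool_rot: [1.538, 2.734, 0.003]
ft_force: [0.9, -0.2, -1.4]
grip_width: 0.157
grip_force: 25.0
```

```bash
python3 go.py .394 -.270 .14 34.7
```

```text
travel [ 0.0438 -0.3045 -0.0038] turn [ 0.3 -0.  86.6] dist 0.308 z [ 0.677  -0.1494  0.1374] t 19.15 q [-0.28  0.53  0.64  1.48 -0.33  1.24  0.95] grip 0.157 F [ 0.9 -0.2 -1.4]
```

Emit:
step_arm(commands=[{"travel": [0.044,-0.305,0],"turn": [0,0,86.6]},{"travel": [0.044,-0.305,0],"turn": [0,0,86.6]},{"travel": [0.044,-0.305,0],"turn": [0,0,86.6]},{"travel": [0.044,-0.305,0],"turn": [0,0,86.6]},{"travel": [0.044,-0.305,0],"turn": [0,0,86.6]}])

```text
time: 19.65
position: [0.4424, -0.2465, 0.1325]
tool_rot: [-2.439, -1.975, 0.004]
ft_force: [-0.3, -0.8, 0.6]
grip_width: 0.159
grip_force: 25.0
```

```bash
python3 go.py .3954 -.269 .14 34.7
```

```text
travel [-0.0318 -0.0413 -0.0073] turn [-0.2  0.1 43.3] dist 0.053 z [ 0.4424 -0.2465  0.1325] t 19.65 q [-0.41  0.13  0.93  1.96 -0.11  1.12  0.36] grip 0.159 F [-0.3 -0.8  0.6]
```

Emit:
step_arm(commands=[{"travel": [-0.032,-0.041,0],"turn": [0,0,43.3]},{"travel": [-0.032,-0.041,0],"turn": [0,0,43.3]},{"travel": [-0.032,-0.041,0],"turn": [0,0,43.3]},{"travel": [-0.032,-0.041,0],"turn": [0,0,43.3]},{"travel": [-0.032,-0.041,0],"turn": [0,0,43.3]}])

```text
time: 20.15
position: [0.3977, -0.2688, 0.1332]
tool_rot: [-2.994, -0.944, 0.003]
ft_force: [0.2, 0.2, -1.2]
grip_width: 0.159
grip_force: 25.0
```

```bash
python3 go.py .3954 -.269 .10 34.7
```

```text
travel [-0.002  -0.0011  0.0332] turn [-0.1  0.1  0.3] dist 0.033 z [ 0.3977 -0.2688  0.1332] t 20.15 q [-0.44  0.04  1.    2.02 -0.03  1.11 -0.38] grip 0.159 F [ 0.2  0.2 -1.2]
```

Emit:
step_arm(commands=[{"travel": [-0.002,-0.001,0.02],"turn": [0,0,0]},{"travel": [-0.002,-0.001,0.035],"turn": [0,0,0]},{"travel": [-0.002,-0.001,0.04],"turn": [0,0,0]},{"travel": [-0.002,-0.001,0.04],"turn": [0,0,0]},{"travel": [-0.002,-0.001,0.04],"turn": [0,0,0]}])

```text
time: 20.65
position: [0.3966, -0.2702, 0.0948]
tool_rot: [2.993, 0.953, -0.001]
ft_force: [0.7, -0.7, -1.4]
grip_width: 0.158
grip_force: 25.0
```

```bash
python3 go.py .3954 -.269 .067 34.7; python3 - <<'E'
from h import *
o=[]
for n in ("scene","top"):
    a=ctrl.get_image(n)[:,:,::-1];s=proj(n,[.394,-.27,.05]).astype(int)
    o.append(cv2.resize(a[s[1]-50:s[1]+50,s[0]-50:s[0]+50],None,fx=4,fy=4))
cv2.imwrite("pics/g8.png",np.hstack(o))
E
```

```text
travel [-0.0003 -0.0017  0.0278] turn [-0.   0.   0.6] dist 0.028 z [ 0.3966 -0.2702  0.0948] t 20.65 q [-0.41  0.11  1.01  2.06 -0.11  1.03 -0.3 ] grip 0.158 F [ 0.7 -0.7 -1.4]
```

View pics/g8.png

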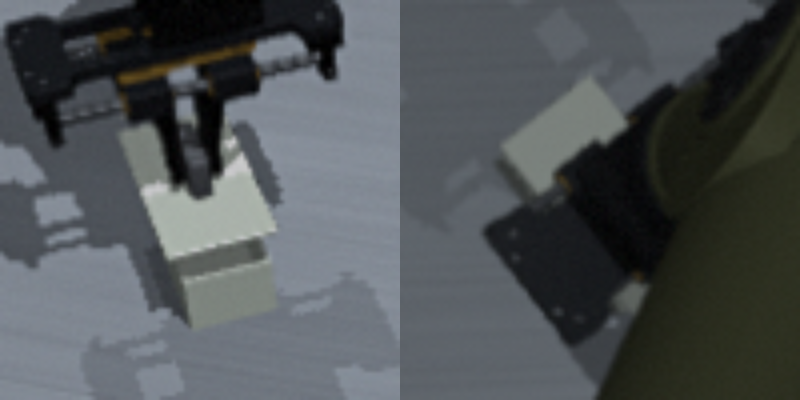

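The oblong lid hovers lengthwise over its tub, parallel to it. Lowering it.

Emit:
step_arm(commands=[{"travel": [0,-0.0015,0.01],"turn": [0,0,0.5]},{"travel": [0,-0.0015,0.02],"turn": [0,0,0.5]},{"travel": [0,-0.0015,0.027],"turn": [0,0,0.5]},{"travel": [0,-0.0015,0.028],"turn": [0,0,0.5]},{"travel": [0,-0.0015,0.028],"turn": [0,0,0.5]}])

```text
time: 21.25
position: [0.3956, -0.2689, 0.0664]
tool_rot: [-2.997, -0.94, 0.001]
ft_force: [-0.2, 0.3, 0.1]
grip_width: 0.162
grip_force: 25.0
```

Emit:
step_arm(commands=[{"travel": [0,0,0],"turn": [0,0,0]},{"travel": [0,0,0],"turn": [0,0,0]},{"travel": [0,0,0],"turn": [0,0,0]},{"travel": [0,0,0],"turn": [0,0,0]},{"travel": [0,0,0],"turn": [0,0,0]}], gripper=0.6)

```text
time: 21.75
position: [0.3959, -0.269, 0.067]
tool_rot: [2.998, 0.94, 0.0]
ft_force: [-0.2, -0.1, -0.7]
grip_width: 0.525
grip_force: 0.0
```

Emit:
step_arm(commands=[{"travel": [0,0,-0.03],"turn": [0,0,0]},{"travel": [0,0,-0.08],"turn": [0,0,0]},{"travel": [0,0,-0.13],"turn": [0,0,0]},{"travel": [0,0,-0.15],"turn": [0,0,0]},{"travel": [0,0,-0.15],"turn": [0,0,0]}])

```text
time: 22.25
position: [0.398, -0.2699, 0.2202]
tool_rot: [2.995, 0.94, 0.011]
ft_force: [-0.6, -0.3, -0.6]
grip_width: 0.6
grip_force: 0.0
```

```bash
python3 - <<'E'
from h import *
a=ctrl.get_image("scene")[:,:,::-1]
cv2.imwrite("pics/g9.png",cv2.resize(a[160:360,130:530],None,fx=2,fy=2,interpolation=cv2.INTER_CUBIC))
E
```

```text
(no output)
```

View pics/g9.png

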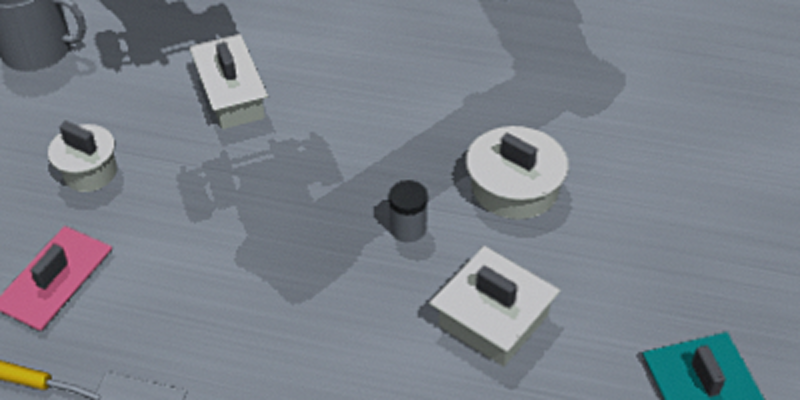

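All four tubs have their lids on, at picture positions (228,80), (82,152), (517,165) and (495,300). The shaker still stands at (408,210). I'll check the plate heights numerically before handing in.

```bash
python3 - <<'E'
from m import *
t=ctrl.get_image("top")[:,:,::-1].copy();s=ctrl.get_image("scene")[:,:,::-1].copy()
C=dict(rl=(.467,.1128),rs=(.5663,-.3912),sq=(.6652,.1243),ob=(.394,-.27))
for n,im in(("top",t),("scene",s)):
    h=cv2.cvtColor(im,cv2.COLOR_BGR2HSV)
    cs=[cv2.convexHull(c) for c in cv2.findContours(((h[...,1]<11)&(h[...,2]>(95 if n=="top" else 170))).astype(np.uint8),cv2.RETR_EXTERNAL,cv2.CHAIN_APPROX_NONE)[0] if cv2.contourArea(c)>150]
    for k,c in C.items():
        b=pick(cs,proj(n,[*c,.044]));X=plane(n,b,.044)
        r=cv2.minAreaRect((X[:,:2]*1000).astype(np.float32));print(n,k,np.round(r[0]),np.round(r[1]),round(r[2],1))
E
```

```text
top rl [468. 112.] [116. 115.] 43.5
top rs [ 566. -392.] [77. 77.] 41.4
top sq [665. 123.] [97. 96.] 65.6
top ob [ 430. -245.] [45. 69.] 37.6
scene rl [467. 113.] [113. 114.] 13.7
scene rs [ 569. -391.] [75. 77.] 44.9
scene sq [667. 124.] [97. 96.] 65.4
scene ob [ 396. -269.] [129.  69.] 35.0
```

At z = 44 mm every plate measures its true size and sits on its tub's centre. Both views agree, except the oblong lid, which the arm partly covers in the top view. All four lids are seated and level.

```bash
python3 -c "
from bench import ctrl
print(ctrl.close_job())"
```

```text
the job is handed in; nothing more can be done
None
```

I handed the job in at about 22 s of the 112 s limit: all four lids measured seated and level on their own tubs, and the shaker and the turquoise and pink look-alikes were not touched.

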